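# Preset a needle valve: shut, back off two turns, hold

### The job

Preset the needle valve on the bench stand: crank its red handwheel clockwise until it comes up against its closed stop, then back it off exactly two full turns anticlockwise without running past them. Finish with the gripper still gripping the yellow crank handle at that setting - do not let go, because the stem would be dragged round when I nip up the gland nut - and leave the other things on the bench where they are.

Things in the scene. Friction and masses are not known exactly. Their poses are not given: they have to be found in the camera images.
- valve_stand: Brass needle valve on a fixed grey plate (130 x 180 x 12 mm). Origin: centre of the underside, on the bench, on the stem axis; z up. Pipe along y, 256 mm over its hose tails, axis 52 mm up; small gauge near the +y end looks to -x, top 117 mm up. The upright stem carries a level red 5-spoke handwheel, 112 mm across, rim top 167 mm up; only the handle rises above its rim.
- wheel_hub (a point): Point on the stem axis at the top of the handwheel's hub, 164 mm above the bench: the centre of the circle that the handle runs round.
- handle_grip (a point): Middle of the yellow crank handle: an upright round grip, 22 mm in diameter, 172 to 224 mm above the bench (this point 198), standing on the rim with its axis 50 mm from the stem axis. It spins freely on its own pin, so a gripper holding it from above can run round the circle without turning. The boss under it ends 170 mm up.
- valve_wheel (a joint): Handwheel angle in rad, whole turns counted: 0 = on the closed stop, growing as it opens (anticlockwise from above); two turns = 12.566; open stop at 22; starts at 2.5 to 9. In valve_stand's frame the handle lies from the stem towards (-cos q, -sin q): towards -x at 0 and at each whole turn. Stiff packing, about 2.5 to 3.5 N at the handle: it stays where it is left.
- crank_handle: The yellow crank handle itself (see handle_grip). Origin: middle of its lower end, on its own pin axis; z up.
- marker_pen: White marker pen with a blue cap lying on the bench, 128 mm long; leave it alone. Origin: centre of its underside.
- timer: White bench timer, 58 x 64 x 21 mm; leave it alone. Origin: centre of its underside.
- vial_0: Small vial with a white cap, 22 mm across, 45 mm high; leave it alone. Origin: centre of its underside.
- vial_1: Small vial with a black cap, 22 mm across, 45 mm high; leave it alone. Origin: centre of its underside.
- beaker_400: Glass beaker, 83 mm across, 105 mm high; leave it alone. Origin: centre of its underside.
- salve_jar: White jar with a black lid, 60 mm across, 41 mm high; leave it alone. Origin: centre of its underside.
- glass_dish: Flat covered glass dish, 96 mm across, 16 mm high; leave it alone. Origin: centre of its underside.
- pointer (a point): Front of the red opening pointer between the yoke legs under the wheel. It rises 5 mm per turn opened past a small scale with four black ticks 5 mm apart: level with the lowest tick (104 mm above the bench) when shut, then one, two, three turns open.

How it is judged (in metres and radians):
On the way, in this order (a step that is already met when the one before it is completed fails the run):
1. the handwheel is turned clockwise onto its closed stop (value of joint valve_wheel below 0.06 rad), for 0.2 s.
2. it is backed off two turns and the handle is gripped there (value of joint valve_wheel between 12.366 and 12.766 rad and contact force between the fingers and crank_handle above 5 N), for 0.2 s.
At the end, for the whole second after the job is handed in: The handwheel stands still two turns open from its stop, within 0.2 rad (about 11 degrees), and the fingers grip the crank handle with more than 5 N, the handle between the pads (grasp point within 35 mm of the middle of the handle) (all of step 2 and velocity of joint valve_wheel between -0.05 and 0.05 rad/s and distance between the grasp point and handle_grip below 0.035 m); the arm keeps its last pose, push and grip.
It fails at once if the wheel is run more than 0.35 rad (20 degrees) past two turns open (value of joint valve_wheel above 12.916 rad).
It fails at once if another thing on the bench is shifted by more than 20 mm (distance of any of marker_pen, timer, vial_0, vial_1, beaker_400, salve_jar, glass_dish from where it was at the start of the episode above 0.02 m).
It also fails if it takes over 64 s, if anything falls off the work surface, if the arm or the gripper's body presses on something with over 40 N, if the wrist force passes 120 N, or if a joint passes its speed limit or range.

### The arm

A 7-joint arm with a two-finger parallel gripper is mounted at the origin on a cart in front of the work surface, level with it; the furniture and walls round the work are solid. World frame = base frame: x ahead of the robot, y to its left, z up, the work surface at z = 0. Lengths are in mm, angles in rad, forces in N, time in s.
With the tool pointing down it reaches from about 400 to 875 mm from the base axis. Payload 4.4 kg.
Tool frame: the origin (TCP) lies at the very end of the fingers, on their centre line; the grasp point (between the pads) lies 19 mm behind it; z points along the fingers, y is the direction in which the jaws open and shut (so a half turn about z gives the same grasp; the last joint's range is limited). The gripper opens to 85 mm and grips with 20 to 120 N. Pads are 22 mm wide; open, the fingers measure 114 mm over their backs; the gripper's body (76 mm by 85 mm) begins 54 mm behind the grasp point. The pads swing forward as they close: fully open they stand 13 mm farther back than shut.
Start: joints at [1.058, 0.628, 0.038, 1.517, -0.027, 0.996, -0.02], TCP at [280.881, -586.194, 231.313] pointing down, gripper open.
Joint ranges: [-3.06, 3.06], [-0.37, 2.12], [-1.25, 1.32], [0.18, 2.47], [-1.1, 4.24], [0.23, 1.98], [-2.94, 2.94]. Speed limits (rad/s): [2.57, 2.57, 3.14, 3.14, 3.14, 3.14, 3.14].

### API

Orientations are given as [roll, pitch, yaw] about the fixed x, y, z axes, in that order (R = Rz(yaw) Ry(pitch) Rx(roll)).
In Python, from cell import read_state, get_image, calibration, finish_job gives the robot as it stands. The module is installed in compiled form; this text tells all that it offers.
- The arm moves only by the tool apply_moves, never from a script. Its argument "increments" is a list of rows, each an object of numbers: "tx", "ty", "tz": the shift along the world's x, y, z in m; "rx", "ry", "rz": the turn, a rotation vector about the world's x, y, z in units of 5 degrees (1.0 is 5 degrees); "claw": the finger opening in m, from 0 to 0.0854. In form: [{"tx": .., "ty": .., "tz": .., "rx": .., "ry": .., "rz": .., "claw": ..}, ...]. A call has 1 to 12 rows; each row is the pose to reach, as a shift and turn from the pose commanded when the call began; what a row does not reach only later rows make up. A row lasts 1/10 s, in which the tool goes at most 50 mm and 8.59 degrees, less where a joint would pass 70% of its speed; a pose out of reach is approached as far as the arm can. A call with a gripper value outside its range is refused whole. The fingers move at their own pace and stop on an object; the grip force is fixed at half the most. Time passes only in rows, so rows that repeat a pose let the fingers close. It gives the time, the measured TCP pose, the force and the opening at its end, in the units of the state.
- read_state(): the state, without advancing time (a new reading comes with each control period).
- get_image(name): name is "side" or "top"; returns the picture (384x512x3 uint8, red, green, blue); there is no depth.
- calibration(name): a dict with "camera_matrix" (3x3 intrinsics, pixels), "origin" and "attitude" of the camera in the world. Camera axes: x right, y up, looking along -z (the intrinsics and any distortion apply to the point x, -y, -z); pixel columns grow to the right and rows downward; lengths in mm; the calibration is good to about 2 mm. A picture is of the moment at which its call begins. calibration takes no time and is no camera call.
- finish_job(): hands the job in, once; it reports no verdict.
The state is a dict: "clock": time; "qpos": joint angles; "qd": joint speeds; "tau": joint torques, N m; "eef_pos": TCP position; "tool_rot": TCP orientation; "force": force on the tool from outside, world axes, zero at the start; "torque": the same for the moment, N m; "width": finger opening in mm.
Only numpy, scipy, OpenCV 4.12 (cv2) and the standard library are available. Lean on these libraries where they do the work, as an engineer would, in place of code of your own. Each camera call takes 0.05 s, during which the arm holds its last target. There are 200 camera calls.

## Working session

There is one attempt and no reset: what is moved stays moved. The work goes in short steps, Python scripts to look and compute and a tool call to move; the robot and the scene stay as the last step left them, time stands still between calls to the robot, and variables do not carry over. Pictures are saved under pics/ and viewed, about 8 in all and at most 12, crops included, and the job is handed in when it is done.

Besides the shell and the picture viewer there is one more tool, called after "Emit:" as name(argument=value, ...), one argument or row to a line, values as JSON. apply_moves: Moves the arm, as the interface text tells. Its arguments: {"type":"object","properties":{"increments":{"type":"array"}},"required":["increments"]}

```bash
mkdir -p pics; python3 - <<'E'
from cell import *
import cv2
for n in("side","top"):
    cv2.imwrite(f"pics/{n}0.png",get_image(n)[:,:,::-1]); print(n,calibration(n))
print(read_state())
E
```

```text
side {'camera_matrix': array([[480.55398805,   0.        , 249.33150663],
       [  0.        , 480.55398805, 183.52340786],
       [  0.        ,   0.        ,   1.        ]]), 'origin': array([  286.77296436, -1072.50580971,   785.59772853]), 'attitude': array([ 0.99050148,  0.01981578, -0.29821727])}
top {'camera_matrix': array([[404.41443835,   0.        , 259.75718926],
       [  0.        , 404.41443835, 194.23952656],
       [  0.        ,   0.        ,   1.        ]]), 'origin': array([ 385.62762122,  -98.74395661, 1144.84760579]), 'attitude': array([ 0.16817462,  0.00316099, -1.5929318 ])}
{'clock': 0.1, 'qpos': array([ 1.05822734,  0.62923098,  0.03846938,  1.51825779, -0.02702494,
        0.99629828, -0.02002293]), 'qd': array([-8.26591409e-04, -1.59642543e-03, -3.55978635e-05, -3.46424736e-03,
        7.20263272e-04,  8.31895119e-04,  1.61873745e-03]), 'tau': array([ 3.65758511e-03, -5.64545059e+01,  1.23104498e+00, -1.93974763e+01,
        1.14526440e-02,  5.34042440e-03,  2.52865982e-05]), 'eef_pos': array([ 280.61828933, -585.69332382,  230.49943526]), 'tool_rot': array([-3.13991673e+00,  8.98973396e-06,  4.46712814e-01]), 'force': array([0.25983722, 0.12472181, 0.33217419]), 'torque': array([-0.01807559,  0.0111423 , -0.00414412]), 'width': 84.98931277241421}
```

View pics/side0.png

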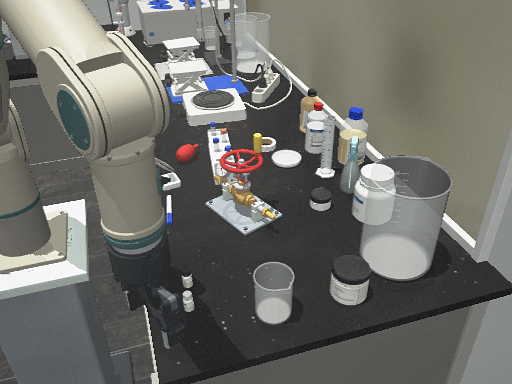

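View pics/top0.png

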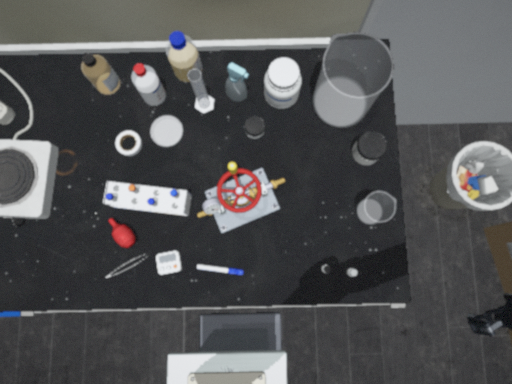

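```bash
cat > h.py <<'E'
import numpy as np,cv2
from cell import *
from scipy.spatial.transform import Rotation as R
def cam(n):
    c=calibration(n);return np.array(c["camera_matrix"]),np.array(c["origin"]),R.from_euler('xyz',c["attitude"]).as_matrix()
def atz(n,uv,z):
    K,o,A=cam(n);d=A@(np.array([1,-1,-1])*(np.linalg.inv(K)@[uv[0],uv[1],1]));return o+d*(z-o[2])/d[2]
def proj(n,p):
    K,o,A=cam(n);q=((np.atleast_2d(p)-o)@A)*[1,-1,-1];q=q@K.T;return q[:,:2]/q[:,2:]
def save(im,box,name,s):
    x0,y0,x1,y1=box;cv2.imwrite(name,cv2.resize(im[y0:y1,x0:x1,::-1],None,fx=s,fy=s,interpolation=cv2.INTER_CUBIC))
E
python3 - <<'E'
from h import *
T=cv2.imread("pics/top0.png")[:,:,::-1];S=cv2.imread("pics/side0.png")[:,:,::-1]
a=cv2.resize(T[150:240,190:295],None,fx=5,fy=5,interpolation=cv2.INTER_CUBIC)
b=cv2.resize(S[120:240,195:290],None,fx=4,fy=4,interpolation=cv2.INTER_CUBIC)
cv2.imwrite("pics/ct.png",a[:,:,::-1]);cv2.imwrite("pics/cs.png",b[:,:,::-1])
for n,im,bx in(("top",T,(200,150,280,230)),("side",S,(205,125,275,190))):
    x0,y0,x1,y1=bx;c=im[y0:y1,x0:x1].astype(int)
    r,g,bl=c[...,0],c[...,1],c[...,2]
    for nm,m in(("red",(r>110)&(g<70)&(bl<70)),("yel",(r>140)&(g>120)&(bl<100))):
        k,l,st,ce=cv2.connectedComponentsWithStats(m.astype(np.uint8))
        for i in range(1,k):
            if st[i,4]>8: print(n,nm,st[i]+[x0,y0,0,0,0],ce[i]+[x0,y0])
E
```

```text
top red [217 168  37  41 237] [230.092827   182.06751055]
top red [253 177   7  13  29] [256.62068966 182.65517241]
top red [247 195  12  13  36] [252.83333333 200.80555556]
top yel [228 162   9   9  32] [232.09375 166.25   ]
side red [224 152  13   7  18] [230.38888889 154.16666667]
side red [238 152  24  10  63] [253.3015873 154.6984127]
side red [220 158  43  15  84] [243.42857143 167.97619048]
side red [224 160  26   9  57] [237.71929825 165.01754386]
side red [237 177  11   6  19] [241.52631579 179.52631579]
side yel [253 133   9  20 124] [257.27419355 143.27419355]
side yel [214 175   6   9  19] [217.15789474 178.36842105]
```

View pics/ct.png

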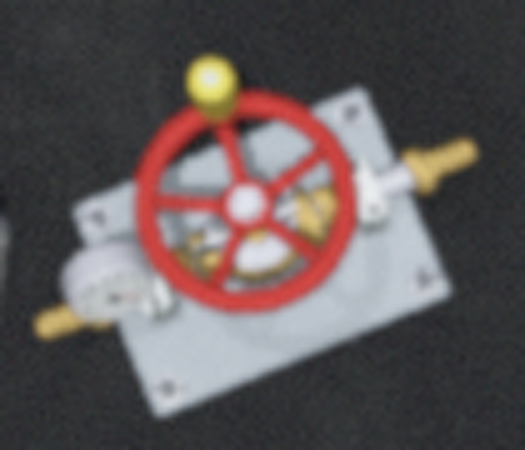

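View pics/cs.png

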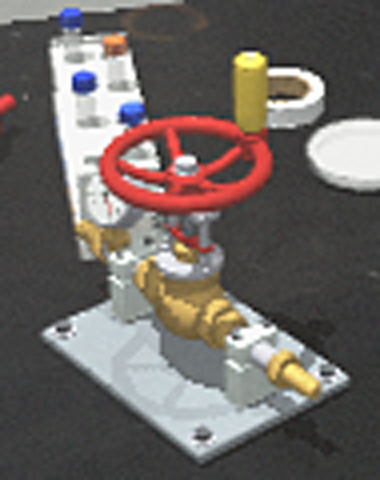

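```bash
python3 - <<'E'
from h import *
from scipy.optimize import least_squares
f=lambda p,s,o:(np.array(p)+.5)/s-.5+o
tc=f([(72,208),(365,87),(452,293),(158,418)],5,[190,150])
sc=f([(41,333),(201,464),(350,380),(182,262)],4,[195,120])[:3]
hubT=f([(245,201)],5,[190,150]); hubS=f([(186,163)],4,[195,120])
hT=f([(212,79)],5,[190,150]); hS=f([(250.5,58)],4,[195,120]); hSb=f([(250,130)],4,[195,120])
def model(v):
    x,y,w,q=v;Rz=R.from_euler('z',w).as_matrix();o=np.array([x,y,0])
    C=lambda P:np.array(P)@Rz.T+o
    # image: left +y, up +x : corners TL(+x+y),TR(+x-y),BR(-x-y),BL(-x+y)
    pl=C([(65,90,12),(65,-90,12),(-65,-90,12),(-65,90,12)])
    h=lambda z:C([(-50*np.cos(q),-50*np.sin(q),z)])
    return pl,C([(0,0,164)]),C([(0,0,164)]),h
def res(v):
    pl,c,_,h=model(v)
    e=[proj("top",pl)-tc,proj("side",pl[[3,2,1]])-sc,2*(proj("top",c)-hubT),2*(proj("side",c)-hubS),2*(proj("top",h(224))-hT),2*(proj("side",h(224))-hS)]
    return np.concatenate([i.ravel() for i in e])
s=least_squares(res,[430,-50,.38,3.0]);print(s.x);print(res(s.x).reshape(-1,2).round(1))
print(atz("top",hubT[0],164),atz("side",hubS[0],164),atz("top",hT[0],224),atz("side",hS[0],224),model(s.x)[3](198))
E
```

```text
[ 5.64878209e+02 -4.94859939e+01  3.79916560e-01  3.02355043e+00]
[[ 0.3 -0.5]
 [-0.1 -0.5]
 [ 0.5 -0.4]
 [ 0.3 -0.4]
 [-1.  -0.6]
 [-0.9 -1.9]
 [-0.  -0.9]
 [ 1.7 -0.4]
 [-1.2 -1.2]
 [ 0.5 -1.1]
 [-1.  -0.8]]
[564.46288675 -47.43479763 164.        ] [565.44004775 -52.8053833  164.        ] [611.85285496 -35.91691266 224.        ] [613.71056804 -39.11842174 224.        ] [[613.17352983 -36.5414218  198.        ]]
```

Emit:
apply_moves(
  increments=[
    {"tx": 0.01, "ty": 0.015, "tz": 0.04},
    {"tx": 0.03, "ty": 0.05, "tz": 0.04},
    {"tx": 0.051, "ty": 0.085, "tz": 0.04},
    {"tx": 0.073, "ty": 0.12, "tz": 0.04},
    {"tx": 0.095, "ty": 0.157, "tz": 0.04},
    {"tx": 0.118, "ty": 0.195, "tz": 0.04},
    {"tx": 0.141, "ty": 0.233, "tz": 0.04},
    {"tx": 0.164, "ty": 0.271, "tz": 0.04},
    {"tx": 0.187, "ty": 0.309, "tz": 0.04},
    {"tx": 0.21, "ty": 0.347, "tz": 0.04},
    {"tx": 0.233, "ty": 0.385, "tz": 0.04},
    {"tx": 0.25, "ty": 0.413, "tz": 0.04},
  ],
)

```text
$.increments[0]: bad value
```

Emit:
apply_moves(
  increments=[
    {"tx": 0.02, "ty": 0.034, "tz": 0},
    {"tx": 0.042, "ty": 0.069, "tz": 0},
    {"tx": 0.062, "ty": 0.104, "tz": 0},
    {"tx": 0.075, "ty": 0.126, "tz": 0},
    {"tx": 0.082, "ty": 0.1365, "tz": 0},
    {"tx": 0.082, "ty": 0.1365, "tz": 0},
    {"tx": 0.082, "ty": 0.1365, "tz": 0},
  ],
)

```text
$.increments[0]: bad value
```

```bash
python3 - <<'E'
from h import *
a=get_image("side");b=get_image("top")
save(a,(180,60,310,210),"pics/s1.png",4)
s=read_state();print(s["clock"],s["eef_pos"],s["tool_rot"],s["force"],s["qpos"])
print(proj("side",[s["eef_pos"]]))
E
```

```text
0.2 [ 280.72813176 -585.85772069  230.74600299] [-3.14044792e+00  1.78940831e-05  4.46776464e-01] [-0.55551209 -0.39314995  0.51453026] [ 1.05817404  0.6290051   0.03848078  1.51794535 -0.02699183  0.99630564
 -0.02002845]
[[153.85847516 330.69962486]]
```

View pics/s1.png

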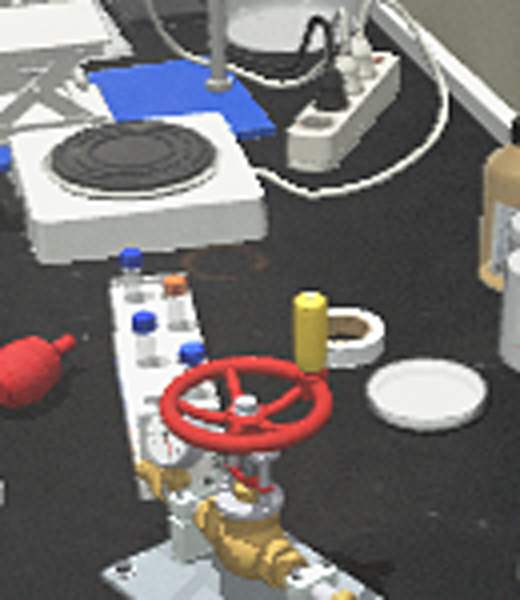

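The moves were refused (all seven fields are needed) and the arm hasn't moved; the picture shows just the free valve, handle at crop (311,330). I'll resend with complete rows.

Emit:
apply_moves(
  increments=[
    {"tx": 0.01, "ty": 0.015, "tz": 0.04, "rx": 0, "ry": 0, "rz": 0, "claw": 0.085},
    {"tx": 0.03, "ty": 0.05, "tz": 0.04, "rx": 0, "ry": 0, "rz": 0, "claw": 0.085},
    {"tx": 0.051, "ty": 0.085, "tz": 0.04, "rx": 0, "ry": 0, "rz": 0, "claw": 0.085},
    {"tx": 0.073, "ty": 0.12, "tz": 0.04, "rx": 0, "ry": 0, "rz": 0, "claw": 0.085},
    {"tx": 0.095, "ty": 0.157, "tz": 0.04, "rx": 0, "ry": 0, "rz": 0, "claw": 0.085},
    {"tx": 0.118, "ty": 0.195, "tz": 0.04, "rx": 0, "ry": 0, "rz": 0, "claw": 0.085},
    {"tx": 0.141, "ty": 0.233, "tz": 0.04, "rx": 0, "ry": 0, "rz": 0, "claw": 0.085},
    {"tx": 0.164, "ty": 0.271, "tz": 0.04, "rx": 0, "ry": 0, "rz": 0, "claw": 0.085},
    {"tx": 0.187, "ty": 0.309, "tz": 0.04, "rx": 0, "ry": 0, "rz": 0, "claw": 0.085},
    {"tx": 0.21, "ty": 0.347, "tz": 0.04, "rx": 0, "ry": 0, "rz": 0, "claw": 0.085},
    {"tx": 0.233, "ty": 0.385, "tz": 0.04, "rx": 0, "ry": 0, "rz": 0, "claw": 0.085},
    {"tx": 0.25, "ty": 0.413, "tz": 0.04, "rx": 0, "ry": 0, "rz": 0, "claw": 0.085},
  ],
)

```text
clock: 1.4
eef_pos: [532.2, -169.8, 271.3]
tool_rot: [-3.141, -0.001, 0.45]
force: [-0.0, -0.4, 1.2]
width: 85.2
```

Emit:
apply_moves(
  increments=[
    {"tx": 0.02, "ty": 0.034, "tz": 0, "rx": 0, "ry": 0, "rz": 0, "claw": 0.085},
    {"tx": 0.042, "ty": 0.069, "tz": 0, "rx": 0, "ry": 0, "rz": 0, "claw": 0.085},
    {"tx": 0.062, "ty": 0.104, "tz": 0, "rx": 0, "ry": 0, "rz": 0, "claw": 0.085},
    {"tx": 0.075, "ty": 0.126, "tz": 0, "rx": 0, "ry": 0, "rz": 0, "claw": 0.085},
    {"tx": 0.082, "ty": 0.137, "tz": 0, "rx": 0, "ry": 0, "rz": 0, "claw": 0.085},
    {"tx": 0.082, "ty": 0.137, "tz": 0, "rx": 0, "ry": 0, "rz": 0, "claw": 0.085},
    {"tx": 0.082, "ty": 0.137, "tz": 0, "rx": 0, "ry": 0, "rz": 0, "claw": 0.085},
  ],
)

```text
clock: 2.1
eef_pos: [612.1, -38.1, 271.1]
tool_rot: [3.141, 0.002, 0.445]
force: [-0.1, -1.2, 0.1]
width: 85.3
```

```bash
python3 - <<'E'
from h import *
a=get_image("side")
save(a,(180,60,310,210),"pics/s2.png",4)
s=read_state();print(s["clock"],s["eef_pos"],s["tool_rot"],s["force"],s["qpos"])
print(proj("side",[s["eef_pos"]]))
E
```

```text
2.15 [612.03423614 -38.66837586 271.23533596] [3.14052403e+00 1.50589593e-03 4.44078067e-01] [-0.45480552 -0.57084894 -0.38033162] [ 0.03183378  0.53475977 -0.02473198  1.57451794  0.01655899  1.0333931
 -1.12465307]
[[256.3428838  117.09974653]]
```

View pics/s2.png

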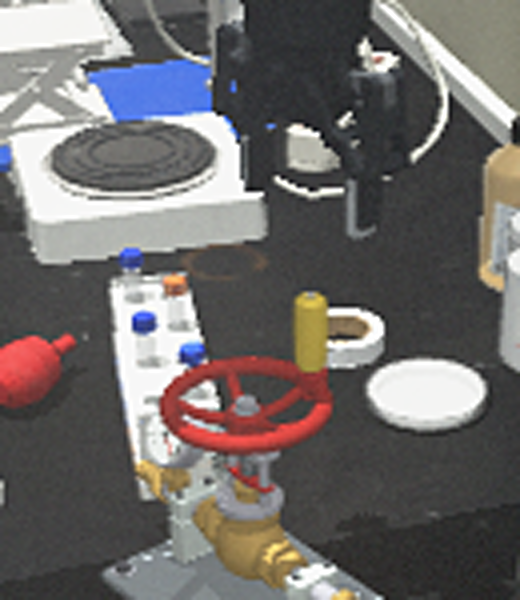

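The fingers straddle the handle (tips at crop (253,190) and (362,235), handle at column 311). Now I'll descend and close.

Emit:
apply_moves(
  increments=[
    {"tx": 0, "ty": 0, "tz": -0.025, "rx": 0, "ry": 0, "rz": 0, "claw": 0.085},
    {"tx": 0, "ty": 0, "tz": -0.05, "rx": 0, "ry": 0, "rz": 0, "claw": 0.085},
    {"tx": 0, "ty": 0, "tz": -0.075, "rx": 0, "ry": 0, "rz": 0, "claw": 0.085},
    {"tx": 0, "ty": 0, "tz": -0.089, "rx": 0, "ry": 0, "rz": 0, "claw": 0.085},
    {"tx": 0, "ty": 0, "tz": -0.089, "rx": 0, "ry": 0, "rz": 0, "claw": 0.04},
    {"tx": 0, "ty": 0, "tz": -0.089, "rx": 0, "ry": 0, "rz": 0, "claw": 0.0},
    {"tx": 0, "ty": 0, "tz": -0.089, "rx": 0, "ry": 0, "rz": 0, "claw": 0.0},
    {"tx": 0, "ty": 0, "tz": -0.089, "rx": 0, "ry": 0, "rz": 0, "claw": 0.0},
    {"tx": 0, "ty": 0, "tz": -0.089, "rx": 0, "ry": 0, "rz": 0, "claw": 0.0},
    {"tx": 0, "ty": 0, "tz": -0.089, "rx": 0, "ry": 0, "rz": 0, "claw": 0.0},
  ],
)

```text
clock: 3.15
eef_pos: [613.5, -36.1, 183.6]
tool_rot: [3.141, -0.002, 0.447]
force: [-1.4, -0.0, 6.0]
width: 20.5
```

```bash
python3 - <<'E'
from h import *
s=read_state();print(s)
w=.38
def arc(q0,q1,n,c0=(613,-36.5)):
    for q in np.linspace(q0,q1,n+1)[1:]:
        p=np.array([565-50*np.cos(q+w),-49.5-50*np.sin(q+w)]);p0=np.array([565-50*np.cos(q0+w),-49.5-50*np.sin(q0+w)]);print((p-p0).round(1))
arc(3.02,0.62,12)
E
```

```text
{'clock': 3.15, 'qpos': array([ 0.0301387 ,  0.62834458, -0.02745922,  1.67249644,  0.02165084,
        0.8390988 , -1.13040629]), 'qd': array([-1.16263577e-05, -1.88403067e-03, -4.38207126e-04, -3.00866882e-04,
       -1.46465986e-03,  1.18453855e-03, -5.44520956e-04]), 'tau': array([ 5.56284282e-02, -5.06915224e+01,  3.84660233e-01, -1.61914265e+01,
        6.82667946e-02, -4.17177966e-01,  9.39781603e-04]), 'eef_pos': array([613.51930663, -36.08440018, 183.59435007]), 'tool_rot': array([ 3.14076437e+00, -1.76383383e-03,  4.46904032e-01]), 'force': array([-1.44214179, -0.01490291,  6.03568678]), 'torque': array([0.06832929, 0.27785328, 0.0072738 ]), 'width': 20.487692100544546}
[ 1.6 -9.9]
[  1.2 -19.8]
[ -1.2 -29.5]
[ -5.5 -38.6]
[-11.5 -46.6]
[-18.9 -53.2]
[-27.5 -58.2]
[-37.  -61.5]
[-46.9 -62.8]
[-56.8 -62. ]
[-66.5 -59.4]
[-75.4 -54.9]
```

Emit:
apply_moves(
  increments=[
    {"tx": 0.0016, "ty": -0.0099, "tz": 0, "rx": 0, "ry": 0, "rz": 0, "claw": 0},
    {"tx": 0.0012, "ty": -0.0198, "tz": 0, "rx": 0, "ry": 0, "rz": 0, "claw": 0},
    {"tx": -0.0012, "ty": -0.0295, "tz": 0, "rx": 0, "ry": 0, "rz": 0, "claw": 0},
    {"tx": -0.0055, "ty": -0.0386, "tz": 0, "rx": 0, "ry": 0, "rz": 0, "claw": 0},
    {"tx": -0.0115, "ty": -0.0466, "tz": 0, "rx": 0, "ry": 0, "rz": 0, "claw": 0},
    {"tx": -0.0189, "ty": -0.0532, "tz": 0, "rx": 0, "ry": 0, "rz": 0, "claw": 0},
    {"tx": -0.0275, "ty": -0.0582, "tz": 0, "rx": 0, "ry": 0, "rz": 0, "claw": 0},
    {"tx": -0.037, "ty": -0.0615, "tz": 0, "rx": 0, "ry": 0, "rz": 0, "claw": 0},
    {"tx": -0.037, "ty": -0.0615, "tz": 0, "rx": 0, "ry": 0, "rz": 0, "claw": 0},
    {"tx": -0.037, "ty": -0.0615, "tz": 0, "rx": 0, "ry": 0, "rz": 0, "claw": 0},
  ],
)

```text
clock: 4.15
eef_pos: [575.5, -97.1, 183.5]
tool_rot: [-3.141, -0.001, 0.447]
force: [-2.4, 1.7, 10.9]
width: 20.7
```

```bash
python3 - <<'E'
from h import *
s=read_state();p=s["eef_pos"];print(s["clock"],p,s["force"],s["torque"],s["width"])
d=p[:2]-[565,-49.5];print(np.hypot(*d),np.arctan2(-d[1],-d[0])-.38)
E
```

```text
4.15 [575.48088224 -97.14624473 183.53201079] [-2.39257421  1.72823769 10.90472859] [ 0.54250183  0.60882641 -0.04251505] 20.734450577346223
48.78538232857347 1.4073207749973853
```

```bash
cat >> h.py <<'E'
def arc(q0,q1,n,hub=(565,-49.5),w=.38,r=50):
    P=lambda q:np.array(hub)-r*np.array([np.cos(q+w),np.sin(q+w)])
    for q in np.linspace(q0,q1,n+1)[1:]: print(q.round(2),((P(q)-P(q0))/1000).round(4).tolist())
E
python3 -c "
from h import *
arc(1.42,0.02,7)"
```

```text
1.22 [-0.0099, -0.0013]
1.02 [-0.0199, -0.0006]
0.82 [-0.0295, 0.0021]
0.62 [-0.0384, 0.0066]
0.42 [-0.0462, 0.0128]
0.22 [-0.0526, 0.0205]
0.02 [-0.0574, 0.0292]
```

Emit:
apply_moves(
  increments=[
    {"tx": -0.0099, "ty": -0.0013, "tz": 0.001, "rx": 0, "ry": 0, "rz": 0, "claw": 0},
    {"tx": -0.0199, "ty": -0.0006, "tz": 0.002, "rx": 0, "ry": 0, "rz": 0, "claw": 0},
    {"tx": -0.0295, "ty": 0.0021, "tz": 0.002, "rx": 0, "ry": 0, "rz": 0, "claw": 0},
    {"tx": -0.0384, "ty": 0.0066, "tz": 0.002, "rx": 0, "ry": 0, "rz": 0, "claw": 0},
    {"tx": -0.0462, "ty": 0.0128, "tz": 0.002, "rx": 0, "ry": 0, "rz": 0, "claw": 0},
    {"tx": -0.0526, "ty": 0.0205, "tz": 0.002, "rx": 0, "ry": 0, "rz": 0, "claw": 0},
    {"tx": -0.0574, "ty": 0.0292, "tz": 0.002, "rx": 0, "ry": 0, "rz": 0, "claw": 0},
    {"tx": -0.0574, "ty": 0.0292, "tz": 0.002, "rx": 0, "ry": 0, "rz": 0, "claw": 0},
    {"tx": -0.0574, "ty": 0.0292, "tz": 0.002, "rx": 0, "ry": 0, "rz": 0, "claw": 0},
  ],
)

```text
clock: 5.05
eef_pos: [518.4, -66.9, 183.7]
tool_rot: [-3.141, -0.001, 0.448]
force: [5.6, 4.5, -7.1]
width: 20.5
```

```bash
python3 - <<'E'
from h import *
s=read_state();p=s["eef_pos"];print(s["clock"],p,s["force"],s["torque"],s["width"])
d=p[:2]-[565,-49.5];print(np.hypot(*d),np.arctan2(-d[1],-d[0])-.38)
arc(.02,-.15,3)
E
```

```text
5.05 [518.44459547 -66.92103102 183.7306274 ] [ 5.55351235  4.50294825 -7.1460968 ] [ 0.95131375 -1.02653981 -0.00877397] 20.54407111726811
49.708128231252694 -0.02193090958727223
-0.04 [-0.001, 0.0026]
-0.09 [-0.0019, 0.0053]
-0.15 [-0.0026, 0.0081]
```

Emit:
apply_moves(
  increments=[
    {"tx": -0.001, "ty": 0.0026, "tz": 0, "rx": 0, "ry": 0, "rz": 0, "claw": 0},
    {"tx": -0.0019, "ty": 0.0053, "tz": 0, "rx": 0, "ry": 0, "rz": 0, "claw": 0},
    {"tx": -0.0026, "ty": 0.0081, "tz": 0, "rx": 0, "ry": 0, "rz": 0, "claw": 0},
    {"tx": -0.0026, "ty": 0.0081, "tz": 0, "rx": 0, "ry": 0, "rz": 0, "claw": 0},
    {"tx": -0.0026, "ty": 0.0081, "tz": 0, "rx": 0, "ry": 0, "rz": 0, "claw": 0},
  ],
)

```text
clock: 5.55
eef_pos: [518.3, -66.4, 183.8]
tool_rot: [3.133, -0.003, 0.443]
force: [10.3, -10.1, -14.0]
width: 20.4
```

```bash
python3 - <<'E'
from h import *
save(get_image("side"),(200,120,290,220),"pics/s3.png",6)
s=read_state();p=s["eef_pos"];print(s["clock"],p,s["force"],s["torque"],s["width"])
d=p[:2]-[565,-49.5];print(np.hypot(*d),np.arctan2(-d[1],-d[0])-.38)
E
```

```text
5.6 [518.28397184 -66.40300465 183.81225889] [ 10.67931399 -10.6005269  -14.34020216] [-2.16412152 -2.19559847 -0.03284399] 20.394466558565433
49.67996430234389 -0.03283016471671679
```

View pics/s3.png

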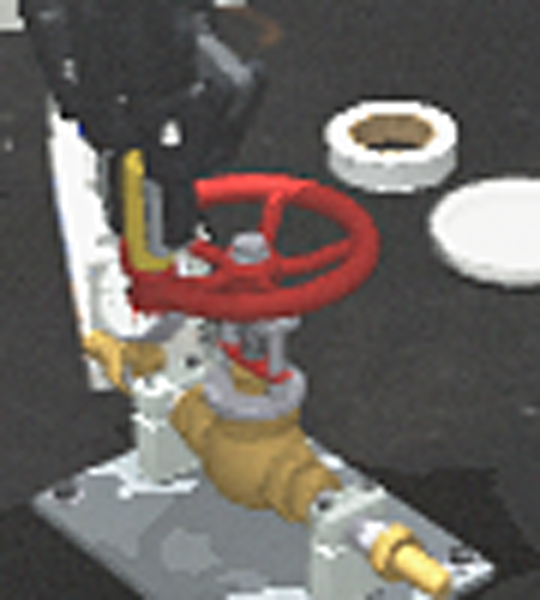

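The wheel is on the stop: commanded 8 mm further, it moved 0.5 mm, with tangential force building. The picture shows the handle gripped at crop (135,215) and the pointer low. The measured stop pose (518.3, -66.4) is the reference, since two turns bring the handle back to it.

```bash
python3 -c "
from h import *
for k in range(4): arc(-.15+2.88*k,-.15+2.88*(k+1),12); print()
arc(11.37,12.42,6)"
```

```text
0.09 [0.0041, -0.0112]
0.33 [0.0108, -0.0212]
0.57 [0.0196, -0.0293]
0.81 [0.0301, -0.035]
1.05 [0.0417, -0.0381]
1.29 [0.0536, -0.0384]
1.53 [0.0653, -0.0358]
1.77 [0.0761, -0.0304]
2.01 [0.0852, -0.0227]
2.25 [0.0923, -0.0131]
2.49 [0.0969, -0.002]
2.73 [0.0987, 0.0098]

2.97 [-0.0011, 0.0119]
3.21 [-0.0049, 0.0233]
3.45 [-0.0114, 0.0333]
3.69 [-0.02, 0.0416]
3.93 [-0.0304, 0.0476]
4.17 [-0.0419, 0.0509]
4.41 [-0.0539, 0.0514]
4.65 [-0.0656, 0.0491]
4.89 [-0.0764, 0.044]
5.13 [-0.0858, 0.0365]
5.37 [-0.093, 0.027]
5.61 [-0.0978, 0.016]

5.85 [-0.0021, -0.0118]
6.09 [-0.0013, -0.0237]
6.33 [0.0024, -0.0351]
6.57 [0.0086, -0.0454]
6.81 [0.0171, -0.0538]
7.05 [0.0273, -0.06]
7.29 [0.0387, -0.0636]
7.53 [0.0507, -0.0644]
7.77 [0.0625, -0.0623]
8.01 [0.0734, -0.0574]
8.25 [0.0829, -0.0501]
8.49 [0.0904, -0.0408]

8.73 [0.005, 0.0109]
8.97 [0.0074, 0.0226]
9.21 [0.0068, 0.0346]
9.45 [0.0034, 0.046]
9.69 [-0.0026, 0.0564]
9.93 [-0.0108, 0.065]
10.17 [-0.021, 0.0715]
10.41 [-0.0323, 0.0753]
10.65 [-0.0442, 0.0763]
10.89 [-0.0561, 0.0745]
11.13 [-0.0671, 0.0699]
11.37 [-0.0767, 0.0628]

11.54 [-0.0058, -0.0065]
11.72 [-0.0104, -0.014]
11.9 [-0.0136, -0.0221]
12.07 [-0.0154, -0.0306]
12.24 [-0.0157, -0.0394]
12.42 [-0.0144, -0.048]
```

Emit:
apply_moves(
  increments=[
    {"tx": 0.0041, "ty": -0.0112, "tz": -0.001, "rx": 0, "ry": 0, "rz": 0, "claw": 0},
    {"tx": 0.0108, "ty": -0.0212, "tz": -0.001, "rx": 0, "ry": 0, "rz": 0, "claw": 0},
    {"tx": 0.0196, "ty": -0.0293, "tz": -0.001, "rx": 0, "ry": 0, "rz": 0, "claw": 0},
    {"tx": 0.0301, "ty": -0.035, "tz": -0.001, "rx": 0, "ry": 0, "rz": 0, "claw": 0},
    {"tx": 0.0417, "ty": -0.0381, "tz": -0.001, "rx": 0, "ry": 0, "rz": 0, "claw": 0},
    {"tx": 0.0536, "ty": -0.0384, "tz": -0.001, "rx": 0, "ry": 0, "rz": 0, "claw": 0},
    {"tx": 0.0653, "ty": -0.0358, "tz": -0.001, "rx": 0, "ry": 0, "rz": 0, "claw": 0},
    {"tx": 0.0761, "ty": -0.0304, "tz": -0.001, "rx": 0, "ry": 0, "rz": 0, "claw": 0},
    {"tx": 0.0852, "ty": -0.0227, "tz": -0.001, "rx": 0, "ry": 0, "rz": 0, "claw": 0},
    {"tx": 0.0923, "ty": -0.0131, "tz": -0.001, "rx": 0, "ry": 0, "rz": 0, "claw": 0},
    {"tx": 0.0969, "ty": -0.002, "tz": -0.001, "rx": 0, "ry": 0, "rz": 0, "claw": 0},
    {"tx": 0.0987, "ty": 0.0098, "tz": -0.001, "rx": 0, "ry": 0, "rz": 0, "claw": 0},
  ],
)

```text
clock: 6.8
eef_pos: [614.8, -52.2, 183.6]
tool_rot: [3.139, 0.0, 0.445]
force: [0.2, -3.7, 4.8]
width: 21.2
```

```bash
python3 - <<'E'
from h import *
s=read_state();p=s["eef_pos"];print(s["clock"],p,s["tool_rot"],s["force"],s["torque"],s["width"])
d=p[:2]-[565,-49.5];print(np.hypot(*d),np.arctan2(-d[1],-d[0])-.38)
E
```

```text
6.8 [614.78906056 -52.20656046 183.6362223 ] [3.13910385e+00 2.23496166e-04 4.45014344e-01] [ 0.18590498 -3.6871076   4.78282082] [-0.65461332 -0.03456096 -0.00500705] 21.1842530846764
49.862571346526366 2.70728556038065
```

Tracking well; continuing.

Emit:
apply_moves(
  increments=[
    {"tx": -0.0011, "ty": 0.0119, "tz": 0, "rx": 0, "ry": 0, "rz": 0, "claw": 0},
    {"tx": -0.0049, "ty": 0.0233, "tz": 0, "rx": 0, "ry": 0, "rz": 0, "claw": 0},
    {"tx": -0.0114, "ty": 0.0333, "tz": 0, "rx": 0, "ry": 0, "rz": 0, "claw": 0},
    {"tx": -0.02, "ty": 0.0416, "tz": 0, "rx": 0, "ry": 0, "rz": 0, "claw": 0},
    {"tx": -0.0304, "ty": 0.0476, "tz": 0, "rx": 0, "ry": 0, "rz": 0, "claw": 0},
    {"tx": -0.0419, "ty": 0.0509, "tz": 0, "rx": 0, "ry": 0, "rz": 0, "claw": 0},
    {"tx": -0.0539, "ty": 0.0514, "tz": 0, "rx": 0, "ry": 0, "rz": 0, "claw": 0},
    {"tx": -0.0656, "ty": 0.0491, "tz": 0, "rx": 0, "ry": 0, "rz": 0, "claw": 0},
    {"tx": -0.0764, "ty": 0.044, "tz": 0, "rx": 0, "ry": 0, "rz": 0, "claw": 0},
    {"tx": -0.0858, "ty": 0.0365, "tz": 0, "rx": 0, "ry": 0, "rz": 0, "claw": 0},
    {"tx": -0.093, "ty": 0.027, "tz": 0, "rx": 0, "ry": 0, "rz": 0, "claw": 0},
    {"tx": -0.0978, "ty": 0.016, "tz": 0, "rx": 0, "ry": 0, "rz": 0, "claw": 0},
  ],
)

```text
clock: 8.0
eef_pos: [517.1, -33.1, 183.6]
tool_rot: [-3.141, -0.003, 0.448]
force: [6.7, 1.2, 1.1]
width: 20.4
```

Emit:
apply_moves(
  increments=[
    {"tx": -0.0021, "ty": -0.0118, "tz": 0, "rx": 0, "ry": 0, "rz": 0, "claw": 0},
    {"tx": -0.0013, "ty": -0.0237, "tz": 0, "rx": 0, "ry": 0, "rz": 0, "claw": 0},
    {"tx": 0.0024, "ty": -0.0351, "tz": 0, "rx": 0, "ry": 0, "rz": 0, "claw": 0},
    {"tx": 0.0086, "ty": -0.0454, "tz": 0, "rx": 0, "ry": 0, "rz": 0, "claw": 0},
    {"tx": 0.0171, "ty": -0.0538, "tz": 0, "rx": 0, "ry": 0, "rz": 0, "claw": 0},
    {"tx": 0.0273, "ty": -0.06, "tz": 0, "rx": 0, "ry": 0, "rz": 0, "claw": 0},
    {"tx": 0.0387, "ty": -0.0636, "tz": 0, "rx": 0, "ry": 0, "rz": 0, "claw": 0},
    {"tx": 0.0507, "ty": -0.0644, "tz": 0, "rx": 0, "ry": 0, "rz": 0, "claw": 0},
    {"tx": 0.0625, "ty": -0.0623, "tz": 0, "rx": 0, "ry": 0, "rz": 0, "claw": 0},
    {"tx": 0.0734, "ty": -0.0574, "tz": 0, "rx": 0, "ry": 0, "rz": 0, "claw": 0},
    {"tx": 0.0829, "ty": -0.0501, "tz": 0, "rx": 0, "ry": 0, "rz": 0, "claw": 0},
    {"tx": 0.0904, "ty": -0.0408, "tz": 0, "rx": 0, "ry": 0, "rz": 0, "claw": 0},
  ],
)

```text
clock: 9.2
eef_pos: [605.7, -77.2, 183.6]
tool_rot: [3.141, 0.004, 0.445]
force: [-2.5, -3.2, 8.5]
width: 20.4
```

Emit:
apply_moves(
  increments=[
    {"tx": 0.005, "ty": 0.0109, "tz": 0, "rx": 0, "ry": 0, "rz": 0, "claw": 0},
    {"tx": 0.0074, "ty": 0.0226, "tz": 0, "rx": 0, "ry": 0, "rz": 0, "claw": 0},
    {"tx": 0.0068, "ty": 0.0346, "tz": 0, "rx": 0, "ry": 0, "rz": 0, "claw": 0},
    {"tx": 0.0034, "ty": 0.046, "tz": 0, "rx": 0, "ry": 0, "rz": 0, "claw": 0},
    {"tx": -0.0026, "ty": 0.0564, "tz": 0, "rx": 0, "ry": 0, "rz": 0, "claw": 0},
    {"tx": -0.0108, "ty": 0.065, "tz": 0, "rx": 0, "ry": 0, "rz": 0, "claw": 0},
    {"tx": -0.021, "ty": 0.0715, "tz": 0, "rx": 0, "ry": 0, "rz": 0, "claw": 0},
    {"tx": -0.0323, "ty": 0.0753, "tz": 0, "rx": 0, "ry": 0, "rz": 0, "claw": 0},
    {"tx": -0.0442, "ty": 0.0763, "tz": 0, "rx": 0, "ry": 0, "rz": 0, "claw": 0},
    {"tx": -0.0561, "ty": 0.0745, "tz": 0, "rx": 0, "ry": 0, "rz": 0, "claw": 0},
    {"tx": -0.0671, "ty": 0.0699, "tz": 0, "rx": 0, "ry": 0, "rz": 0, "claw": 0},
    {"tx": -0.0767, "ty": 0.0628, "tz": 0, "rx": 0, "ry": 0, "rz": 0, "claw": 0},
  ],
)

```text
clock: 10.4
eef_pos: [529.9, -12.4, 183.6]
tool_rot: [3.142, -0.001, 0.447]
force: [5.5, -0.3, 3.4]
width: 20.7
```

Emit:
apply_moves(
  increments=[
    {"tx": -0.0058, "ty": -0.0065, "tz": 0, "rx": 0, "ry": 0, "rz": 0, "claw": 0},
    {"tx": -0.0104, "ty": -0.014, "tz": 0, "rx": 0, "ry": 0, "rz": 0, "claw": 0},
    {"tx": -0.0136, "ty": -0.0221, "tz": 0, "rx": 0, "ry": 0, "rz": 0, "claw": 0},
    {"tx": -0.0154, "ty": -0.0306, "tz": 0, "rx": 0, "ry": 0, "rz": 0, "claw": 0},
    {"tx": -0.0157, "ty": -0.0394, "tz": 0, "rx": 0, "ry": 0, "rz": 0, "claw": 0},
    {"tx": -0.0144, "ty": -0.048, "tz": 0, "rx": 0, "ry": 0, "rz": 0, "claw": 0},
    {"tx": -0.0144, "ty": -0.048, "tz": 0, "rx": 0, "ry": 0, "rz": 0, "claw": 0},
    {"tx": -0.0144, "ty": -0.048, "tz": 0, "rx": 0, "ry": 0, "rz": 0, "claw": 0},
  ],
)

```text
clock: 11.2
eef_pos: [516.6, -61.4, 183.6]
tool_rot: [3.141, -0.001, 0.446]
force: [5.2, -1.6, 5.2]
width: 20.5
```

```bash
python3 - <<'E'
from h import *
s=read_state();p=s["eef_pos"];print(s["clock"],p,s["tool_rot"],s["force"],s["torque"],s["width"])
d=p[:2]-[565,-49.5];print(np.hypot(*d),np.arctan2(-d[1],-d[0])-.38)
save(get_image("side"),(200,120,290,220),"pics/s4.png",6)
arc(12.42,12.54,2)
E
```

```text
11.2 [516.61686172 -61.39355757 183.58108697] [ 3.14078292e+00 -1.30915519e-03  4.45840007e-01] [ 5.16862595 -1.57457139  5.16586959] [-0.23454334 -1.01096741 -0.00225796] 20.5407752748704
49.82353641860659 -0.13895902421819434
12.48 [0.0008, -0.0029]
12.54 [0.0017, -0.0057]
```

View pics/s4.png

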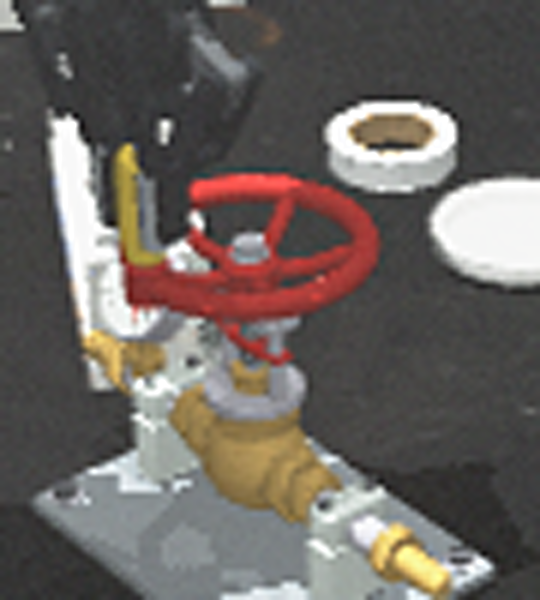

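The pointer's red end has risen from crop row ~378 to ~357 (about 3.5 px, roughly 10 mm), which fits two turns. The handle is about 0.11 rad short, so I'll trim.

Emit:
apply_moves(
  increments=[
    {"tx": 0.0008, "ty": -0.0029, "tz": 0, "rx": 0, "ry": 0, "rz": 0, "claw": 0},
    {"tx": 0.0017, "ty": -0.0057, "tz": 0, "rx": 0, "ry": 0, "rz": 0, "claw": 0},
    {"tx": 0.0017, "ty": -0.0057, "tz": 0, "rx": 0, "ry": 0, "rz": 0, "claw": 0},
    {"tx": 0.0017, "ty": -0.0057, "tz": 0, "rx": 0, "ry": 0, "rz": 0, "claw": 0},
    {"tx": 0.0017, "ty": -0.0057, "tz": 0, "rx": 0, "ry": 0, "rz": 0, "claw": 0},
    {"tx": 0.0017, "ty": -0.0057, "tz": 0, "rx": 0, "ry": 0, "rz": 0, "claw": 0},
  ],
)

```text
clock: 11.85
eef_pos: [517.9, -65.5, 183.6]
tool_rot: [-3.141, -0.001, 0.447]
force: [3.5, 2.3, 6.0]
width: 20.3
```

```bash
python3 - <<'E'
from h import *
save(get_image("top"),(80,60,420,310),"pics/t4.png",2.3)
s=read_state();p=s["eef_pos"];print(s["clock"],p,s["tool_rot"],s["force"],s["qd"].round(4),s["width"])
d=p[:2]-[565,-49.5];print(np.hypot(*d),np.arctan2(-d[1],-d[0])-.38)
E
```

```text
11.9 [517.87996121 -65.49908865 183.54300312] [-3.14054714e+00 -1.06423735e-03  4.47141321e-01] [3.37295472 2.71094475 6.65854846] [-0.0011  0.0004 -0.0013  0.0001 -0.0013  0.0014  0.0025] 20.737606775706457
49.76212307687952 -0.05267482376649518
```

View pics/t4.png

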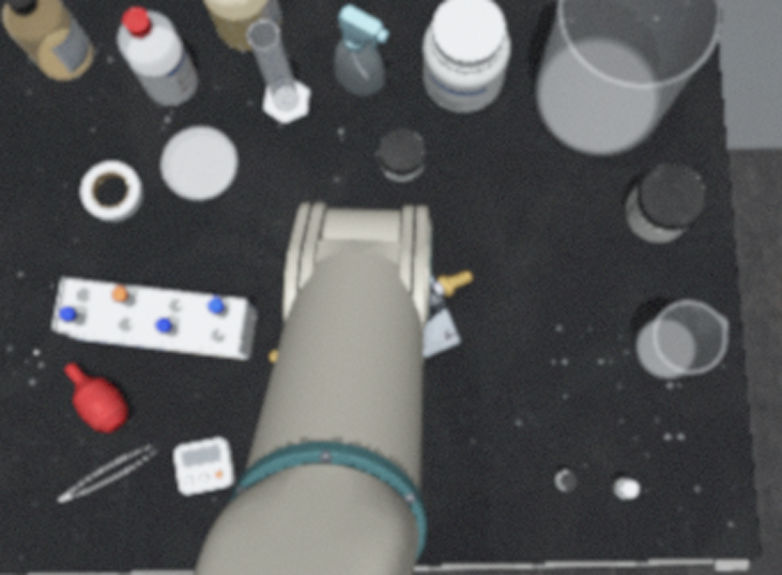

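```bash
python3 -c "
from cell import *
print(finish_job())"
```

```text
the job is handed in; nothing more can be done
None
```

The needle valve is preset at two full turns open. The gripper is still closed on the yellow handle, and the job was handed in at about 12 s of the 64 s.

- **Closed stop:** I cranked the wheel clockwise until it stopped. Commanding 8 mm further moved the handle only 0.5 mm, with about 14 N building up against it.
- **Two turns:** I then backed off two turns and trimmed to the position measured at the stop. The last reading was about 0.02–0.03 rad short of it (tolerance 0.2 rad). I never commanded past two turns.
- **Pointer:** It rose about 3.5 pixels in the side view, roughly the 10 mm expected for two turns. This was before the final 0.1 rad trim, and at that resolution it is only a coarse check.
- **Grip:** The fingers were closed to about 20.5 mm on the 22 mm handle. Grip force itself isn't measured. The tool was level and still, about 5 mm above the middle of the handle, with under 10 N on the wrist.
- **Other items:** The last top view shows the beaker, jar, vials, timer and dish apparently where they started, judged by eye. The marker pen was hidden under the arm in that view, so I couldn't check it. The tool was never lowered near it.

My first two move calls were refused because rows need all seven fields. Nothing moved and only a picture was wasted.

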